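# Put the pipette away on the carousel

## Task

Turn the head of the pipette carousel, by the knob on its top, until one of its empty branches faces the carousel's front, the side with the tab on its foot. Then take the pipette from the single bench stand, keep it upright, and hang it on that front branch with its finger hook towards the column, pressing it down gently, without forcing it, until the collar snaps in and sits fully home; let go of it there. Do not knock the pipettes already hanging, and leave the other things on the bench where they are.

Things in the scene. Friction and masses are not known exactly. Their poses are not given: they have to be found in the camera images.
- carousel: Rotating six-place pipette stand, fixed: grey round foot 250 mm across, 24 mm high; origin under its centre, z up along the turning axis; its front is -x, marked by a flat tab 50 mm wide on the foot. Its head has six branches 60 deg apart, four with pipettes, two empty and opposite each other. The head turns endlessly both ways, stiffly (friction 0.2 N m), and stays where left.
- knob (a point): Round dark knurled knob on top of the head, on the turning axis, turning the head: 44 mm diameter, from 292 to 328 mm above the bench; this point is 315 mm up. Below it is a 24 mm neck, 12 mm high. Nothing on the head reaches above 326 mm; the hung pipettes' hooks come to 65 mm from the axis, 45 mm below this point, their handles to 92 mm.
- seat_a (a point): Centre of the cup floor of an empty branch, 110 mm from the turning axis, 215 mm up; x points in to the column, z up. The cup is an open C, 41 mm outside: bore 33 mm, walls 12 mm high, floor 5 mm thick with a slot 22 mm wide from the middle out to the front (-x): the barrel slides in there from outside with the collar above the walls, then the collar goes down into the bore.
- seat_b (a point): The same on the other empty branch, opposite. Both: two sprung steel balls in the bore's sides, 6 mm above the floor, snap over the collar in its last 5 mm at 6 to 11 N of push (varies; weight alone never does it) and hold it down. The branch gives straight down about 1 mm per 1.2 N, 12 mm at most, and springs back. Do not press with more than 15 N.
- pipette: The loose pipette, 246 mm long, 95 to 155 g, upright in the bench stand; origin at its nozzle end, z up its axis, finger hook to +x. Barrel 16 mm diameter, 50 to 135 mm up; collar 30 mm (26 mm at its chamfered underside), 135 to 139 mm; handle 32 mm, 151 to 226 mm up: grip it at 195 to 215 mm from above, fingers on the two sides beside the hook; button on top to 246 mm.
- collar (a point): Centre of the underside of the loose pipette's collar, 135 mm above its nozzle end. It is home when it lies on the seat's centre.
- hook (a point): End of the loose pipette's dark finger hook, 42 mm from its axis, 52 mm above the collar's underside.
- stand: Single bench stand, fixed: grey foot 125 x 95 mm, rear post, fork plate 165 mm above the bench; origin on the bench under the fork's centre, front -x. The pipette's barrel stands in the fork's 22 mm slot, open to the front, its collar on the plate inside a rim 4 mm high: lift it 8 mm or more, then draw it out to the front by 50 mm or more.
- hung1: A pipette already hanging on the head, of the same size; origin at its nozzle end, 110 mm from the turning axis, its top 326 mm above the bench, hook towards the column. Turns with the head; not to be knocked.
- hung2: A pipette already hanging on the head, with a slimmer handle (29 mm); origin at its nozzle end, 110 mm from the turning axis, its top 326 mm above the bench, hook towards the column. Turns with the head; not to be knocked.
- hung3: A pipette already hanging on the head, of the same size; origin at its nozzle end, 110 mm from the turning axis, its top 326 mm above the bench, hook towards the column. Turns with the head; not to be knocked.
- hung4: A pipette already hanging on the head, with a stouter handle (35 mm); origin at its nozzle end, 110 mm from the turning axis, its top 326 mm above the bench, hook towards the column. Turns with the head; not to be knocked.
- tip_box: Closed grey tip box, 124 x 87 x 68 mm; origin under its centre.
- beaker: Glass beaker, 68 mm diameter, 90 mm high; origin under its centre.
- petri_stack: Stack of three clear dishes, 93 mm diameter, 45 mm high; origin under its centre.
- wash_bottle: White wash bottle with a bent spout, 68 mm diameter, 212 mm high; origin under its centre.
- reagent_bottle: Amber bottle, 60 mm diameter, 120 mm high; origin under its centre.
- timer: Flat white bench timer, 65 x 65 x 18 mm; origin under its centre.
- weigh_cup: Small white ceramic cup, 60 mm diameter, 35 mm high; origin under its centre.
Mind the look-alikes: they are no part of the job. There is more than one size of the pipette; the job needs the largest.

How it is judged (in metres and radians):
On the way, in this order (a step that is already met when the one before it is completed fails the run):
1. an empty branch faces the front of the carousel (within about 20 degrees) (((x of seat_a in the frame of carousel below -0.09 m and y of seat_a in the frame of carousel between -0.04 and 0.04 m) or (x of seat_b in the frame of carousel below -0.09 m and y of seat_b in the frame of carousel between -0.04 and 0.04 m))), for 0.2 s.
2. the loose pipette has been lifted out of the bench stand (horizontal distance between collar and stand above 0.06 m), for 0.1 s.
3. the pipette's collar is snapped fully home in the empty cradle at the front (((x of seat_a in the frame of carousel below -0.09 m and y of seat_a in the frame of carousel between -0.04 and 0.04 m and z of collar in the frame of seat_a between -0.003 and 0.0025 m and horizontal distance between collar and seat_a below 0.004 m and x of hook in the frame of seat_a above 0.034 m) or (x of seat_b in the frame of carousel below -0.09 m and y of seat_b in the frame of carousel between -0.04 and 0.04 m and z of collar in the frame of seat_b between -0.003 and 0.0025 m and horizontal distance between collar and seat_b below 0.004 m and x of hook in the frame of seat_b above 0.034 m))), for 0.2 s.
At the end, for the whole second after the job is handed in: The pipette hangs released, at rest and upright (4.5 deg) in the empty cradle that faces the front (within about 20 deg: over 90 mm ahead of the axis, under 40 mm sideways), collar within 3 mm of the cup's floor and 4 mm of its centre, hook towards the column (within about 35 deg) (((x of seat_a in the frame of carousel below -0.09 m and y of seat_a in the frame of carousel between -0.04 and 0.04 m and z of collar in the frame of seat_a between -0.003 and 0.0025 m and horizontal distance between collar and seat_a below 0.004 m and x of hook in the frame of seat_a above 0.034 m) or (x of seat_b in the frame of carousel below -0.09 m and y of seat_b in the frame of carousel between -0.04 and 0.04 m and z of collar in the frame of seat_b between -0.003 and 0.0025 m and horizontal distance between collar and seat_b below 0.004 m and x of hook in the frame of seat_b above 0.034 m)) and angle between pipette's own z axis and vertical below 0.08 rad and linear speed of pipette below 0.02 m/s); the robot touches nothing.
It fails at once if the pipette presses on the carousel with more than 28 N in all, sprung balls included (contact force between pipette and carousel above 28 N).
It fails at once if a hanging pipette is knocked (more than 10 N) (contact force between any of hung1, hung2, hung3, hung4 and anything else above 10 N).
It fails at once if the pipette is tipped more than 35 degrees from upright (angle between pipette's own z axis and vertical above 0.61 rad).
It fails at once if another thing on the bench is pushed more than 30 mm (distance of any of tip_box, beaker, petri_stack, wash_bottle, reagent_bottle, timer, weigh_cup from where it was at the start of the episode above 0.03 m).
It also fails if it takes over 54 s, if anything falls off the work surface, if the arm or the gripper's body presses on something with over 40 N, if the wrist force passes 120 N, or if a joint passes its speed limit or range.

## Robot

A 6-joint arm with a two-finger parallel gripper is mounted at the origin on the work surface. World frame = base frame: x ahead of the robot, y to its left, z up, the work surface at z = 0. Lengths are in mm, angles in degrees, forces in N, time in s.
With the tool pointing down it reaches from about 350 to 850 mm from the base axis. Payload 8.1 kg.
Tool frame: the origin (TCP) lies midway between the tips of the shut fingers; the grasp point (between the pads) lies 19 mm behind it (r.grip_point_offset is the distance from the TCP to the grasp point, in mm); z points along the fingers, y is the line along which they close (so a half turn about z gives the same grasp; the last joint's range is limited). The gripper opens to 85 mm and grips with 20 to 120 N. Pads are 22 mm wide; open, the fingers measure 114 mm over their backs; the gripper's body (76 mm by 85 mm) begins 54 mm behind the grasp point. The pads swing forward as they close: fully open they stand 13 mm farther back than shut.
Start: joints at [69.649, 7.471, 85.268, -0, 87.261, -4.893], TCP at [159.901, 578.305, 202.392] pointing down, gripper open.
Joint ranges: [-169.43, 169.43], [-51.17, 129.36], [1.28, 143.12], [-76.62, 256.62], [0, 156.53], [-152.29, 152.29]. Speed limits (degrees/s): [136.94, 136.94, 159.86, 180, 180, 180].

## Interface

Orientations are given as [roll, pitch, yaw] about the fixed x, y, z axes, in that order (R = Rz(yaw) Ry(pitch) Rx(roll)).
In Python, from bench import r gives the robot as it stands.
- The arm moves only by the shell command python3 -m inch 'ROWS' [FORCE]. ROWS is JSON, one flat list of numbers, 7 for each row, row after row: the shift along the world's x, y, z in m, then the turn, a rotation vector about the world's x, y, z in degrees, then the closure in counts, from 0 (fully open) to 255 (shut). A call has 1 to 10 rows; each row shifts and turns the commanded pose from where the row before left it; what a row does not reach is not made up. A row lasts 1/10 s, in which the tool goes at most 50 mm and 8.59 degrees, less where a joint would pass 70% of its speed; a pose out of reach is approached as far as the arm can. A call with a gripper value outside its range is refused whole. The fingers move at their own pace and stop on an object; FORCE is the grip in N (left out, the last holds). Time passes only in rows, so rows that do not move let the fingers close. It gives the time, the measured TCP pose, the force and the opening at its end, in the units of the state.
- r.sense(): the state, without advancing time (a new reading comes with each control period).
- r.snapshot(name): name is "side" or "top"; returns (picture, depth): 384x512x3 uint8, red, green, blue; 384x512 float32, mm along the optical axis (not along the pixel's ray), 0 where there is no reading.
- r.get_calibration(name): a dict with "fovy" (degrees; the focal length in pixels is half the picture's height over the tangent of half this angle, whatever the lens; pixels are square), "cx", "cy" (the principal point, pixels), "position" and "rotation" of the camera in the world. Camera axes: x right, y up, looking along -z (the intrinsics and any distortion apply to the point x, -y, -z); pixel columns grow to the right and rows downward; lengths in mm; the calibration is good to about 2 mm. A picture is of the moment at which its call begins. get_calibration takes no time and is no camera call.
- r.hand_in(): hands the job in, once; it reports no verdict.
The state is a dict: "time": time; "joint_pos": joint angles; "qd": joint speeds; "joint_efforts": joint torques, N m; "tool_pos": TCP position; "tcp_rot": TCP orientation; "ft_force": force on the tool from outside, world axes, zero at the start; "wrist_torque": the same for the moment, N m; "finger_gap": finger opening in mm.
Only numpy, scipy, OpenCV 4.12 (cv2) and the standard library are available. Lean on these libraries where they do the work, as an engineer would, in place of code of your own. Each camera call takes 0.05 s, during which the arm holds its last target. There are 200 camera calls.

## Working session

There is one attempt and no reset: what is moved stays moved. The work goes in short steps, Python scripts to look and compute and a shell command to move; the robot and the scene stay as the last step left them, time stands still between calls to the robot, and variables do not carry over. Pictures are saved under pics/ and viewed, on a budget of 10 in all, crops included, one or two more only if the job needs it, and the job is handed in when it is done.

```bash
ls; mkdir -p pics; cat > h.py <<'E'
import numpy as np,cv2
from bench import r
def snap(n,fn=None):
    im,d=r.snapshot(n); np.savez('%s.npz'%n,im=im,d=d)
    if fn: cv2.imwrite('pics/'+fn,im[:,:,::-1])
    return im,d
def cloud(n,d):
    c=r.get_calibration(n); f=192/np.tan(np.radians(c['fovy']/2))
    v,u=np.mgrid[:384,:512]
    P=np.stack([(u-c['cx'])/f*d,-(v-c['cy'])/f*d,-d],-1)
    W=P@np.array(c['rotation']).T+np.array(c['position']); W[d<=0]=np.nan
    return W
E
python3 - <<'E'
from h import *
for n in('side','top'):
    print(r.get_calibration(n)); snap(n,n+'1.png')
a=cv2.imread('pics/side1.png');b=cv2.imread('pics/top1.png')
print(r.sense())
E
```

```text
pics
{'fovy': 51.771272719545564, 'cx': 258.1581027448983, 'cy': 191.09109273498703, 'position': array([  374.4836497 , -1014.73364062,   842.88478495]), 'rotation': array([57.34067474, -0.94477605, -2.53477567])}
{'fovy': 53.24786114699536, 'cx': 260.76946079988306, 'cy': 188.97754188568555, 'position': array([ 2.29132293e+02, -3.25310491e-01,  1.31351713e+03]), 'rotation': array([ 11.04708527,   0.35131674, -90.90677598])}
{'time': 0.1, 'joint_pos': array([ 6.96486461e+01,  7.50929480e+00,  8.53226636e+01, -7.66757994e-04,
        8.72597712e+01, -4.89326303e+00]), 'qd': array([ 0.02741185, -0.03777529, -0.12705687,  0.00411639,  0.05989143,
        0.0212491 ]), 'joint_efforts': array([ 9.04792450e-04, -5.70953429e+01, -5.01940227e+01, -2.19662056e-04,
        8.18806904e-03, -4.14736951e-05]), 'tool_pos': array([159.72311316, 577.80718617, 201.46844729]), 'tcp_rot': array([-1.79908539e+02, -7.06148131e-03,  1.64541941e+02]), 'ft_force': array([-0.30883806, -0.01207475, -1.34023803]), 'wrist_torque': array([ 0.01304153, -0.04309976, -0.01210702]), 'finger_gap': 85.3548723121052}
```

```bash
sed -i "s/np.array(c\['rotation'\]).T/Rotation.from_euler('xyz',c['rotation'],degrees=True).as_matrix().T/; 1a from scipy.spatial.transform import Rotation" h.py
```

```text
(no output)
```

View pics/side1.png

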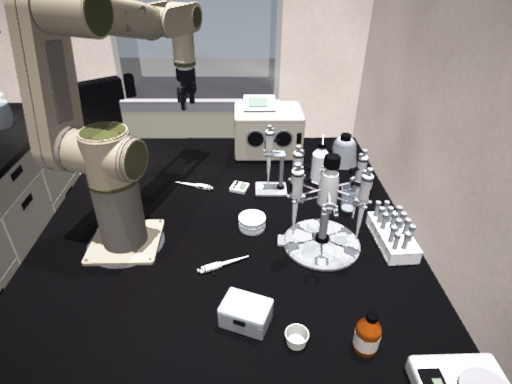

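View pics/top1.png

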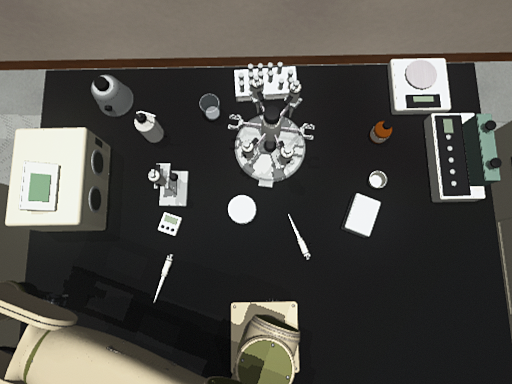

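Side view: carousel at (322,240), its four hung pipettes above it. The stand with the upright loose pipette is at (270,185). Two look-alike pipettes lie on the bench at (198,185) and (225,264). Top view: carousel around (270,147) with its tab at (266,183), stand around (165,180).

Candidates for the loose pipette: upright in the stand at top (155,175) / side (270,150); lying ones at top (163,278) and (299,238), which are smaller; and four hung on the head. I choose the one in the stand. Next come measurements and a close crop.

```bash
python3 - <<'E'
from h import *
np.set_printoptions(precision=1,suppress=True)
W={};I={}
for n in('side','top'):
    z=np.load(n+'.npz');W[n]=cloud(n,z['d']);I[n]=z['im']
# bench plane check
for n in W:
    P=W[n].reshape(-1,3);m=(abs(P[:,2])<15)&(P[:,0]>200)&(P[:,0]<900)&(abs(P[:,1])<500);print(n,'bench',np.median(P[m,2]))
P=W['top'].reshape(-1,3);ok=~np.isnan(P[:,0])
def circ(Q): # algebraic circle
    A=np.c_[Q[:,:2],np.ones(len(Q))];b=(Q[:,:2]**2).sum(1);s=np.linalg.lstsq(A,b,rcond=None)[0];c=s[:2]/2;return c,np.sqrt(s[2]+c@c)
for n in W:
  T=W[n]
  print(n)
  for name,(lo,hi,x0,x1,y0,y1) in dict(foot=(18,29,450,800,-250,150),head=(200,340,450,900,-250,250),stand=(155,340,350,700,200,450)).items():
    m=(T[...,2]>lo)&(T[...,2]<hi)&(T[...,0]>x0)&(T[...,0]<x1)&(T[...,1]>y0)&(T[...,1]<y1)
    k,l,s,c=cv2.connectedComponentsWithStats(m.astype('uint8'))
    for i in range(1,k):
        if s[i,4]>8: q=T[l==i];print(name,s[i],'min',q.min(0),'max',q.max(0),'med',np.median(q,0))
# crops
a=cv2.resize(I['top'][60:200,225:315],None,fx=4,fy=4,interpolation=cv2.INTER_CUBIC)
b=cv2.resize(I['top'][150:240,145:200],None,fx=4,fy=4,interpolation=cv2.INTER_CUBIC)
b=cv2.copyMakeBorder(b,0,a.shape[0]-b.shape[0],0,0,cv2.BORDER_CONSTANT)
cv2.imwrite('pics/crop2.png',np.hstack([a,b])[:,:,::-1])
E
```

```text
side bench -0.5544480702538976
top bench 1.722970024499773
side
foot [345 207   9   3  17] min [755.  141.   18.3] max [783.8 149.9  27.7] med [772.4 146.2  23. ]
foot [ 286  220   74   47 2258] min [ 520.2 -151.6   18. ] max [754.7  80.4  28.9] med [631.3 -53.4  20.9]
head [ 287  145   87   73 2792] min [ 510.8 -162.5  200. ] max [752.6 100.2 329.5] med [632.6 -59.3 262.6]
stand [264 125  22  33 374] min [464.7 277.7 155.7] max [544.7 325.  277.1] med [488.8 294.8 196.8]
stand [318 135   7  13  41] min [683.3 325.2 155.6] max [699.7 397.  210.8] med [692.2 371.4 167.8]
top
foot [249 115  14   9  68] min [721.1  -5.   18.1] max [751.4  41.7  28.2] med [733.6  13.   22.5]
foot [280 116  17  12  96] min [ 701.5 -125.3   18.2] max [746.6 -68.8  28.9] med [718.9 -89.9  21.9]
foot [ 235  126   70   56 1765] min [ 509.1 -150.7   18. ] max [710.  92.  29.] med [598.6 -19.5  22.9]
head [ 228   75   86   93 2347] min [ 508.6 -157.8  200.1] max [750.8  98.9 334.3] med [627.4 -29.3 257.8]
stand [135 111  21  11 104] min [680.4 328.2 157.3] max [699.4 399.  215.6] med [691.1 377.5 172. ]
stand [148 163  22  26 425] min [461.6 284.9 160.4] max [541.8 329.4 280.8] med [487.3 301.  192.9]
```

View pics/crop2.png

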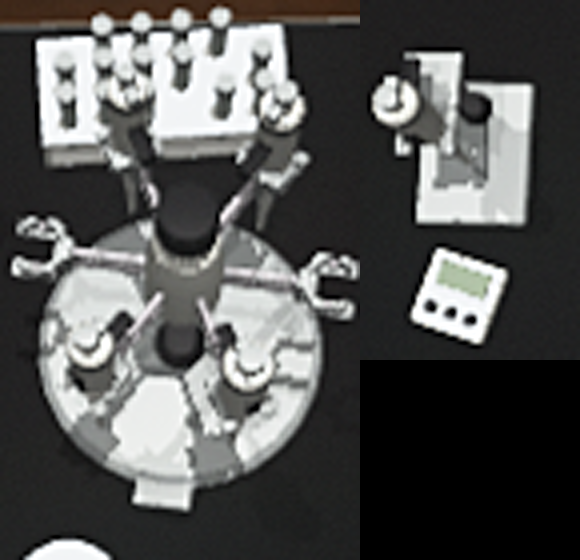

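Crop: knob at top-image (272,114). The empty C-cups are left (234,122) and right (309,131), hung pipettes at (257,82), (294,86), (247,148), (286,152). The tab at (266,183) faces the robot. The loose pipette stands left of the stand's post.

```bash
python3 - <<'E'
from h import *
np.set_printoptions(precision=1,suppress=True)
def circ(Q):
    A=np.c_[Q[:,:2],np.ones(len(Q))];b=(Q[:,:2]**2).sum(1);s=np.linalg.lstsq(A,b,rcond=None)[0];c=s[:2]/2;return c,np.sqrt(s[2]+c@c)
for n in('side','top'):
    z=np.load(n+'.npz');T=cloud(n,z['d']);im=z['im'].astype(int)
    P=T.reshape(-1,3);C=im.reshape(-1,3);uv=np.stack(np.mgrid[:384,:512][::-1],-1).reshape(-1,2)
    near=np.hypot(P[:,0]-635,P[:,1]+30)
    k=(near<45)&(P[:,2]>322);print(n,'knob top',k.sum(),P[k].min(0),P[k].max(0),(P[k].min(0)+P[k].max(0))/2,C[k].mean(0))
    k=(near<60)&(P[:,2]>296)&(P[:,2]<320);
    if k.sum()>8: print('knob side fit',circ(P[k]),k.sum())
    # foot rim
    f=(P[:,2]>15)&(P[:,2]<29)&(near<170)&(near>60)
    h=cv2.convexHull(P[f,:2].astype('float32'))[:,0]
    print('foot mec',cv2.minEnclosingCircle(h))
    Q=P[f];c,rad=circ(h);
    for _ in range(5):
        d=np.hypot(*(h-c).T);h2=h[abs(d-125)<6];c,rad=circ(h2)
    print('foot circ',c,rad,len(h2))
    t=(P[:,2]>2)&(P[:,2]<29)&(np.hypot(P[:,0]-c[0],P[:,1]-c[1])>128)&(np.hypot(P[:,0]-c[0],P[:,1]-c[1])<160)&(P[:,0]<c[0]-60)
    print('tab',t.sum(),P[t].min(0),P[t].max(0),np.median(P[t],0))
    # head items by angle, r 85..135
    h=(P[:,2]>195)&(P[:,2]<335); d=P[:,:2]-c; rr=np.hypot(*d.T); an=np.degrees(np.arctan2(d[:,1],d[:,0]))
    for lo,hi,nm in((205,238,'cup'),(315,335,'tops'),(283,313,'hndl')):
        m=(P[:,2]>lo)&(P[:,2]<hi)&(rr>85)&(rr<140)
        k_,l,s,cc=cv2.connectedComponentsWithStats(m.reshape(384,512).astype('uint8'))
        for i in range(1,k_):
            if s[i,4]>5:
                q=P[l.ravel()==i];e=np.median(q,0)-[*c,0];print(' ',nm,s[i,:2],s[i,4],'med',np.median(q,0),'mid',(q.min(0)+q.max(0))[:2]/2,'r %.0f ang %.1f'%(np.hypot(*e[:2]),np.degrees(np.arctan2(e[1],e[0]))))
    # loose pipette slices
    m0=(P[:,0]>440)&(P[:,0]<570)&(P[:,1]>250)&(P[:,1]<350)
    for lo in range(150,285,8):
        m=m0&(P[:,2]>=lo)&(P[:,2]<lo+8)
        if m.sum()>2:
            q=P[m];print('  pip',lo,m.sum(),q.min(0)[:2],q.max(0)[:2],np.median(q,0)[:2],C[m].mean(1).min())
    m=m0|((P[:,0]>400)&(P[:,0]<600)&(P[:,1]>180)&(P[:,1]<380));m&=(P[:,2]>5)&(P[:,2]<22)&(C.mean(1)>80)
    print('standfoot',cv2.minAreaRect(P[m,:2].astype('float32')))
E
```

```text
side knob top 112 [614.7 -55.9 322.3] [657.6 -11.3 329.5] [636.1 -33.6 325.9] [43.7 43.1 47.8]
knob side fit (array([636.7, -33.1]), np.float64(21.040929735775073)) 126
foot mec ((630.5604858398438, -34.26325988769531), 128.73898315429688)
foot circ [637.5 -36.5] 121.04558300975968 27
tab 83 [ 483.5 -172.7    2. ] [576.4 108.8  15.9] [505.  -26.3  11.5]
  cup [320 166] 25 med [635.5  82.3 222.8] mid [637.8  81.8] r 119 ang 91.0
  cup [304 175] 8 med [575.1  35.1 223.2] mid [574.3  30.9] r 95 ang 131.1
  cup [350 177] 53 med [726.5   1.8 227.2] mid [726.8   5.8] r 97 ang 23.2
  cup [288 178] 7 med [529.7  30.3 212.4] mid [527.7  33.5] r 127 ang 148.2
  cup [353 185] 16 med [724.3 -12.6 212. ] mid [726.4 -10.1] r 90 ang 15.4
  cup [287 192] 154 med [535.3 -84.6 220.6] mid [535.6 -77.9] r 113 ang -154.8
  cup [353 196] 156 med [ 714.3 -111.4  220.8] mid [ 723.  -108.5] r 107 ang -44.3
  cup [322 203] 156 med [ 623.2 -134.2  219.1] mid [ 618.5 -141.3] r 99 ang -98.3
  tops [296 145] 27 med [549.8  34.7 322.7] mid [549.   36.8] r 113 ang 140.9
  tops [363 149] 21 med [740.3   4.1 323.1] m
[... 3971 characters left out ...]
 pip 214 34 [465.5 292.7] [522.7 314.1] [506.3 302.7] 0.0
  pip 222 25 [466.9 292.4] [522.4 313.2] [503.4 306.7] 29.333333333333332
  pip 230 8 [467.8 291.4] [488.3 304.1] [473.5 295.9] 46.333333333333336
  pip 238 9 [466.3 292.2] [485.2 310.7] [473.1 295.5] 45.333333333333336
  pip 246 18 [467.5 292.2] [490.7 315.3] [472.4 297. ] 59.0
  pip 254 52 [468.9 292.6] [495.6 322.4] [476.3 302.1] 77.33333333333333
  pip 262 12 [479.5 294.9] [496.6 311.8] [493.3 305.4] 74.0
  pip 270 20 [473.5 300. ] [488.5 313.7] [482.3 307.6] 93.0
  pip 278 11 [473. 301.] [487.5 315. ] [478.6 306.7] 192.0
standfoot ((485.7601623535156, 314.7147216796875), (108.21180725097656, 171.4785919189453), 87.90635681152344)
```

```bash
python3 -m inch '[0,0,0.05,0,0,0,0, 0.02,-0.02,0.045,0,0,0,0, 0.03,-0.03,0.03,0,0,0,0, 0.03,-0.038,0.03,0,0,0,0, 0.03,-0.038,0.02,0,0,0,0, 0.03,-0.038,0.015,0,0,0,0, 0.03,-0.038,0,0,0,0,0, 0.03,-0.038,0,0,0,0,0, 0.03,-0.038,0,0,0,0,0, 0.03,-0.038,0,0,0,0,0]'
python3 - <<'E'
from h import *
np.set_printoptions(precision=1,suppress=True)
for n,c in(('side',(636.5,-33.4)),('top',(635,-29))):
    z=np.load(n+'.npz');P=cloud(n,z['d']).reshape(-1,3);C=z['im'].reshape(-1,3).mean(1)
    d=P[:,:2]-c;rr=np.hypot(*d.T)
    t=(P[:,2]>3)&(rr>129)&(rr<160)&(abs(d[:,1])<45)&(d[:,0]<0)&(C>100)
    q=P[t];a=cv2.minAreaRect(q[:,:2].astype('float32'));print(n,'tab',t.sum(),a,'z',np.median(q[:,2]));e=np.array(a[0])-c;print('ang',np.degrees(np.arctan2(e[1],e[0])), np.ptp(q[:,1]),q[:,1].min(),q[:,1].max())
    m=(P[:,0]>440)&(P[:,0]<580)&(P[:,1]>250)&(P[:,1]<360)
    h=m&(P[:,2]>195)&(P[:,2]<232)&(P[:,0]>500);print('hook',h.sum(),P[h][np.argsort(P[h][:,0])[-8:]].mean(0))
    pl=m&(P[:,2]>155)&(P[:,2]<173);print('plate',cv2.minAreaRect(P[pl,:2].astype('float32')))
    b=m&(P[:,2]>30)&(P[:,2]<150)&(P[:,0]>500);print('post',b.sum(),P[b].min(0),P[b].max(0)) if b.sum() else 0
E
```

```text
time: 1.1
tool_pos: [412.8, 269.7, 383.5]
tcp_rot: [-180.0, -0.0, 164.6]
ft_force: [0.8, 1.2, -0.2]
finger_gap: 85.4
side tab 47 ((502.4681701660156, -16.507211685180664), (49.94199752807617, 13.044065475463867), 80.59014892578125) z 12.617408955928
ang 172.81656584314152 48.810855821206246 -41.151758143191046 7.6590976780152005
hook 19 [524.2 300.2 213.6]
plate ((504.6954650878906, 301.3663330078125), (79.91340637207031, 47.30333709716797), 0.008533822372555733)
post 114 [526.5 288.9  30.1] [542.6 306.8 147.4]
top tab 65 ((500.6504211425781, -22.27704620361328), (70.35880279541016, 18.315004348754883), 88.0401840209961) z 14.751565590126347
ang 177.13526575204037 70.71616063647275 -57.74904771139465 12.967112925078105
hook 34 [521.5 306.5 221.4]
plate ((501.9374694824219, 306.22344970703125), (43.38768005371094, 78.62291717529297), 87.03763580322266)
post 28 [524.3 298.9  33.5] [536.6 308.9  98.3]
```

```bash
python3 -m inch '[0.0278,-0.0376,0.01,0,0,0,0, 0.0278,-0.0376,0.01,0,0,0,0, 0.0278,-0.0376,0.01,0,0,0,0, 0.0278,-0.0376,0.01,0,0,0,0, 0.0278,-0.0376,0,0,0,0,0, 0.0278,-0.0376,0,0,0,0,0, 0.0278,-0.0376,0,0,0,0,0, 0.0278,-0.0376,0,0,0,0,0, 0,0,0,0,0,0,0, 0,0,0,0,0,0,0]'
```

```text
time: 2.1
tool_pos: [634.8, -30.4, 421.7]
tcp_rot: [-180.0, -0.2, 164.4]
ft_force: [-0.4, 0.4, -0.8]
finger_gap: 85.2
```

```bash
python3 -m inch '[0,0,-0.04,0,0,0,0, 0,0,-0.04,0,0,0,0, 0,0,-0.03,0,0,0,0, 0,0,-0.014,0,0,0,0, 0,0,0,0,0,0,130, 0,0,0,0,0,0,255, 0,0,0,0,0,0,255, 0,0,0,0,0,0,255, 0,0,0,0,0,0,255, 0,0,0,0,0,0,255]' 40
```

```text
time: 3.1
tool_pos: [634.8, -29.4, 300.4]
tcp_rot: [180.0, 0.0, 164.5]
ft_force: [0.3, 0.2, -0.6]
finger_gap: 0.5
```

```bash
python3 - <<'E'
from h import *
print(r.sense()['tool_pos'],r.sense()['finger_gap'])
im,d=snap('side'); im2,d2=snap('top')
a=cv2.resize(im[90:280,250:400],None,fx=2.6,fy=2.6,interpolation=2);b=cv2.resize(im2[60:200,205:325],None,fx=3,fy=3,interpolation=2)
H=max(a.shape[0],b.shape[0]);p=lambda x:cv2.copyMakeBorder(x,0,H-x.shape[0],0,0,0)
cv2.imwrite('pics/c3.png',np.hstack([p(a),p(b)])[:,:,::-1])
E
```

```text
[634.79851059 -29.36758727 300.41527294] 0.5060692990937047
```

View pics/c3.png

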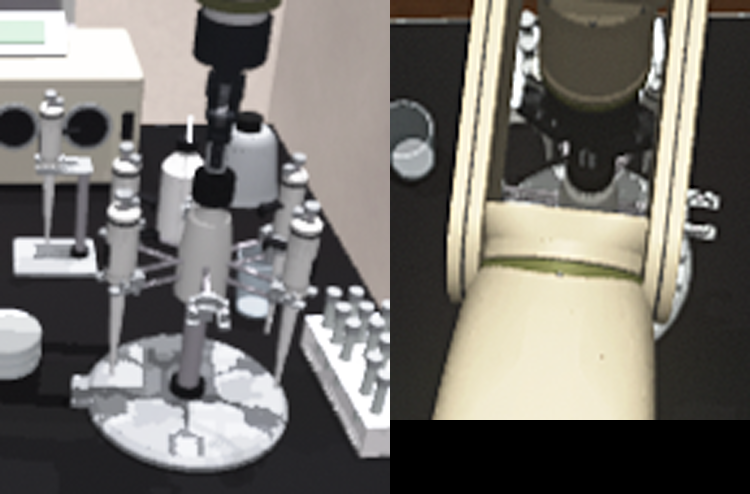

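The side crop shows shut fingers standing above the knob top at about px (333,153), so the grip missed the knob. I'll measure the fingertip height against the reported TCP.

```bash
python3 - <<'E'
from h import *
np.set_printoptions(precision=1,suppress=True)
z=np.load('side.npz');W=cloud('side',z['d'])
for v in range(110,175,3):
    row=W[v,320:345];m=(np.hypot(row[:,0]-635,row[:,1]+31)<60)
    q=row[m]
    if len(q): print(v,m.sum(),q.min(0),q.max(0),np.median(q,0),z['im'][v,320:345][m].mean())
c=r.get_calibration('side');f=192/np.tan(np.radians(c['fovy']/2));R=Rotation.from_euler('xyz',c['rotation'],degrees=True).as_matrix()
for p in([634.8,-29.4,300.4],[635,-31,328]):
    q=R.T@(np.array(p)-c['position']);print(q[0]/-q[2]*f+c['cx'],-q[1]/-q[2]*f+c['cy'])
E
```

```text
110 20 [599.6 -70.2 464.9] [641.2 -35.3 478.3] [617.3 -63.7 475.8] 26.0
113 19 [601.8 -69.3 458.8] [641.5 -40.9 469.9] [619.7 -64.1 467.9] 29.912280701754387
116 13 [613.9 -70.1 458.1] [643.  -60.  462.2] [628.  -66.  460.5] 32.333333333333336
119 15 [617.9 -68.4 431.2] [656.3 -14.5 453.3] [626.1 -63.7 451.4] 35.4
122 15 [615.4 -68.9 433.4] [651.6 -40.5 445.3] [627.2 -62.7 442.7] 41.62222222222222
125 15 [613.9 -73.4 424.6] [647.8 -39.9 438.9] [625.9 -65.9 435.7] 44.955555555555556
128 14 [616.  -72.8 418.3] [649.3 -45.3 430.3] [626.5 -62.9 426. ] 45.642857142857146
131 13 [618.2 -82.4 402.1] [649.  -28.5 426.2] [623.8 -56.5 414.6] 69.17948717948718
134 11 [609.  -89.7 398.5] [647.3 -40.1 421.1] [623.1 -85.3 419.1] 62.75757575757576
137 9 [610.6 -90.3 392.8] [648.5 -47.  412.9] [627.  -86.4 411.2] 35.25925925925926
140 10 [614.  -81.4 374.3] [650.2 -26.8 400.2] [624.7 -75.2 397.3] 39.3
143 11 [616.4 -73.9 378.4] [641.8 -54.  387.9] [628.4 -61.3 381.9] 40.0
146 8 [625.2 -45.4 359.5] [642.8 -33.8 365.1] [632.5 -41.7 363.3] 58.833333333333336
149 8 [627.  -46.4 348.9] [644.8 -31.2 356.5] [633.5 -40.9 353.7] 64.0
152 8 [624.3 -46.1 341. ] [642.5 -33.9 347.1] [633.6 -39.2 343.6] 61.875
155 14 [619.1 -43.3 326.1] [657.  -23.8 336.3] [633.7 -35.4 332.3] 64.69047619047619
158 16 [615.2 -46.4 322.4] [655.8 -34.4 328.5] [633.8 -43.4 327.1] 22.5625
161 17 [614.3 -55.8 310.8] [656.9 -30.8 324.1] [631.3 -49.  320.6] 25.215686274509803
164 16 [614.5 -55.9 303. ] [655.1 -34.2 314.8] [631.2 -50.5 311.8] 21.125
167 15 [616.8 -56.4 296.5] [657.1 -40.7 305.4] [633.6 -49.3 301.4] 27.066666666666666
170 11 [622.4 -55.3 276.8] [643.  -22.7 295.2] [629.  -53.  293.8] 108.87878787878788
173 17 [613.1 -48.1 270.3] [659.7 -28.9 281.3] [632.3 -38.7 275.6] 157.9607843137255
330.61986672660214 163.93661065887633
331.92982507070116 155.61647605722453
```

```bash
python3 -m inch '[0,0,0.03,0,0,0,255, 0,0,0.04,0,0,0,255, 0,0,0,0,0,0,255]'; python3 - <<'E'
from h import *
np.set_printoptions(precision=1,suppress=True)
s=r.sense();print({k:s[k] for k in('tool_pos','ft_force','joint_pos')})
c=r.get_calibration('side');f=192/np.tan(np.radians(c['fovy']/2));R=Rotation.from_euler('xyz',c['rotation'],degrees=True).as_matrix()
def pr(p): q=R.T@(np.array(p)-c['position']);return np.array([q[0]/-q[2]*f+c['cx'],q[1]/q[2]*f+c['cy']])
print('start tcp px',pr([159.7,577.8,201.5]),'bench under',pr([159.7,577.8,0]), 'now tcp',pr(s['tool_pos']))
im,d=snap('side');W=cloud('side',d)
a=im[60:190,290:380];b=cv2.imread('pics/side1.png')[40:170,140:230,::-1]
cv2.imwrite('pics/c4.png',cv2.resize(np.hstack([a,b]),None,fx=4,fy=4,interpolation=2)[:,:,::-1])
for v in range(110,160,3):
    row=W[v,320:350];m=(np.hypot(row[:,0]-635,row[:,1]+31)<60);q=row[m]
    if len(q): print(v,m.sum(),q.min(0),q.max(0),np.median(q,0))
E
```

```text
time: 3.5
tool_pos: [636.2, -29.5, 377.0]
tcp_rot: [179.9, 0.6, 164.5]
ft_force: [-0.4, -1.0, 1.2]
finger_gap: -0.3
{'tool_pos': array([636.2, -29.5, 377. ]), 'ft_force': array([-0.4, -1. ,  1.2]), 'joint_pos': array([ -7.3,  12.8,  61.3,   0. , 105.4, -81.8])}
start tcp px [188.3 116.1] bench under [191.9 158.3] now tcp [334.3 139.6]
110 13 [612.  -86.9 469. ] [648.5 -46.  484.8] [623.4 -82.1 482.9]
113 10 [615.6 -78.1 452.9] [651.  -26.2 473.4] [626.2 -73.6 471.7]
116 11 [616.  -71.7 457.4] [641.7 -58.3 462.8] [629.8 -61.9 458.9]
119 8 [626.7 -47.3 439.3] [644.  -34.4 444.6] [634.1 -41.9 442.4]
122 9 [624.4 -44.7 429.8] [644.7 -32.  435.1] [634.2 -40.7 433.4]
125 9 [625.9 -45.5 420.8] [648.7 -31.1 426.9] [634.  -41.7 425.3]
128 8 [626.7 -47.3 414.2] [645.  -35.9 419.1] [634.  -42.4 417. ]
131 5 [633.4 -36.7 404.7] [644.  -34.3 405.7] [639.1 -35.8 405.4]
155 14 [619.  -28.9 326.1] [656.7 -23.5 328.8] [637.9 -26.1 327.4]
158 16 [614.4 -47.4 324.1] [655.9 -37.7 329.1] [633.9 -43.4 327. ]
```

View pics/c4.png

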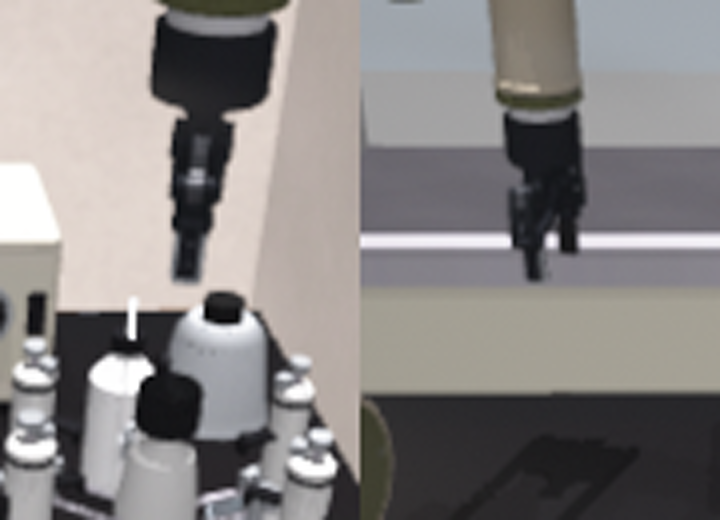

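Here the shut fingertips show at about z 403, px (336,131), while the reported TCP is 377. The start picture shows a similar offset. So the real tips sit about 28 mm above the reported TCP, while xy agrees. I'll correct for that, then open, descend and grip.

```bash
python3 -c "
from bench import r;print(r.grip_point_offset)"; python3 -m inch '[0,0,0.01,0,0,0,0, 0,0,0,0,0,0,0, 0,0,0,0,0,0,0, 0,0,0,0,0,0,0, 0,0,0,0,0,0,0, 0,0,0,0,0,0,0, 0,0,0,0,0,0,0]'
```

```text
18.700000000000003
time: 4.25
tool_pos: [634.5, -29.3, 379.6]
tcp_rot: [-180.0, -0.0, 164.5]
ft_force: [0.7, 1.4, 0.8]
finger_gap: 85.1
```

```bash
python3 -m inch '[0,-0.001,-0.04,0,0,0,0, 0,0,-0.035,0,0,0,0, 0,0,-0.025,0,0,0,0, 0,0,-0.01,0,0,0,0, 0,0,0,0,0,0,100, 0,0,0,0,0,0,255, 0,0,0,0,0,0,255, 0,0,0,0,0,0,255, 0,0,0,0,0,0,255, 0,0,0,0,0,0,255]' 40
```

```text
time: 5.25
tool_pos: [635.5, -30.9, 272.6]
tcp_rot: [-180.0, 0.2, 164.5]
ft_force: [-0.6, -1.7, 6.2]
finger_gap: 42.7
```

```bash
python3 -m inch '[0,0,0,0,0,-5,255, 0,0,0,0,0,-7,255, 0,0,0,0,0,-7,255, 0,0,0,0,0,-7,255, 0,0,0,0,0,-7,255, 0,0,0,0,0,-7,255, 0,0,0,0,0,-7,255, 0,0,0,0,0,-7,255, 0,0,0,0,0,-7,255, 0,0,0,0,0,-7,255]' && python3 -m inch '[0,0,0,0,0,-7,255, 0,0,0,0,0,-7,255, 0,0,0,0,0,-5,255, 0,0,0,0,0,0,255, 0,0,0,0,0,0,255]'
```

```text
time: 6.25
tool_pos: [635.3, -31.0, 272.7]
tcp_rot: [179.8, 0.1, 96.2]
ft_force: [-1.0, -2.9, 7.2]
finger_gap: 43.1
time: 6.75
tool_pos: [635.2, -30.9, 272.7]
tcp_rot: [179.8, 0.0, 77.5]
ft_force: [-0.2, -2.9, 6.8]
finger_gap: 42.8
```

```bash
python3 -m inch '[0,0,0,0,0,0,0, 0,0,0,0,0,0,0, 0,0,0,0,0,0,0, 0,0,0,0,0,0,0, 0,0,0,0,0,0,0, 0,0,0.02,0,0,0,0, 0,0,0.03,0,0,0,0, 0,0,0.04,0,0,0,0, -0.01,0,0.04,0,0,0,0, -0.03,0,0.02,0,0,0,0]'
```

```text
time: 7.75
tool_pos: [595.7, -30.4, 422.5]
tcp_rot: [179.8, -0.0, 77.6]
ft_force: [0.6, 0.2, 1.7]
finger_gap: 85.2
```

```bash
python3 -m inch '[-0.0086,0.0257,0,0,0,7.88,0, -0.0086,0.0257,0,0,0,7.88,0, -0.0086,0.0257,0,0,0,7.88,0, -0.0086,0.0257,0,0,0,7.88,0, -0.0086,0.0257,0,0,0,7.88,0, -0.0086,0.0257,0,0,0,7.88,0, -0.0086,0.0257,0,0,0,7.88,0, -0.0086,0.0257,0,0,0,7.88,0, -0.0086,0.0257,0,0,0,7.88,0, -0.0086,0.0257,0,0,0,7.88,0]'; python3 -m inch '[-0.0086,0.0257,-0.02,0,0,7.88,0, -0.0086,0.0257,-0.02,0,0,7.88,0, -0.0086,0.0257,-0.03,0,0,7.88,0, 0,0,0,0,0,0,0, 0,0,0,0,0,0,0]'
cat > seat.py <<'E'
from h import *
np.set_printoptions(precision=1,suppress=True)
ax=np.array([635.3,-30.9])
for n,k in(('side',(636.1,-33.5)),('top',(634.5,-28.8))):
    im,d=snap(n);P=cloud(n,d);P[...,:2]+=ax-np.array(k)
    e=P[...,:2]-ax;rr=np.hypot(*np.moveaxis(e,-1,0));an=np.degrees(np.arctan2(e[...,1],e[...,0]))%360
    for lo,hi,nm in((205,238,'cup'),(318,335,'tops')):
        m=(P[...,2]>lo)&(P[...,2]<hi)&(rr>85)&(rr<140)
        if nm=='cup': m&=(abs(an-180)<30)
        K,l,s,_=cv2.connectedComponentsWithStats(m.astype('uint8'))
        for i in range(1,K):
            if s[i,4]>8:
                q=P[l==i];print(n,nm,s[i],'min',q.min(0),'max',q.max(0),'mid',(q.min(0)+q.max(0))/2,'ang %.1f'%np.median(an[l==i]))
a=np.load('side.npz')['im'];b=np.load('top.npz')['im']
E
python3 - <<'E'
exec(open('seat.py').read())
A=cv2.resize(a[90:280,240:400],None,fx=2.5,fy=2.5,interpolation=2);B=cv2.resize(b[60:218,130:310],None,fx=2.2,fy=2.2,interpolation=2)
H=max(A.shape[0],B.shape[0]);p=lambda x:cv2.copyMakeBorder(x,0,H-x.shape[0],0,0,0)
cv2.imwrite('pics/c5.png',np.hstack([p(A),p(B)])[:,:,::-1])
E
```

```text
time: 8.75
tool_pos: [508.1, 227.8, 419.9]
tcp_rot: [180.0, 0.0, 156.7]
ft_force: [-0.2, 1.0, 0.4]
finger_gap: 85.3
time: 9.25
tool_pos: [482.1, 303.8, 349.1]
tcp_rot: [-179.9, -0.1, 179.9]
ft_force: [0.4, -0.7, 1.3]
finger_gap: 85.1
side cup [285 181  15  13 153] min [506.1 -45.1 205.7] max [549.8   4.5 227.8] mid [528.  -20.3 216.8] ang 177.9
side tops [308 140   7   5  28] min [580.1  61.5 318.3] max [600.7  88.  326.3] mid [590.4  74.8 322.3] ang 114.5
side tops [345 142   6   5  21] min [693.9  49.5 318.1] max [707.5  65.7 326.6] mid [700.7  57.6 322.4] ang 54.0
side tops [312 172   6   6  28] min [ 562.6 -130.7  318.4] max [ 576.8 -111.9  327.4] mid [ 569.7 -121.3  322.9] ang 234.7
side tops [355 174   6   5  26] min [ 674.9 -141.2  318.5] max [ 688.2 -126.1  327.2] mid [ 681.5 -133.6  322.8] ang 294.0
top cup [260 153  15  16 127] min [506.6 -39.5 209.5] max [550.8   2.1 233.9] mid [528.7 -18.7 221.7] ang 174.3
top tops [235  88   7   7  31] min [692.8  51.1 321.6] max [708.7  67.3 330.4] mid [700.7  59.2 326. ] ang 54.2
top tops [306  94   5   6  24] min [ 674.4 -139.7  320.5] max [ 687.  -128.   331.2] mid [ 680.7 -133.8  325.9] ang 293.8
top tops [231 126  10   7  48] min [580.5  54.6 318.5] max [598.7  78.9 332.5] mid [589.6  66.7 325.5] ang 114.3
top tops [300 132   9   7  38] min [ 562.  -129.8  318.3] max [ 580.3 -108.2  330.6] mid [ 571.1 -119.   324.4] ang 233.9
```

View pics/c5.png

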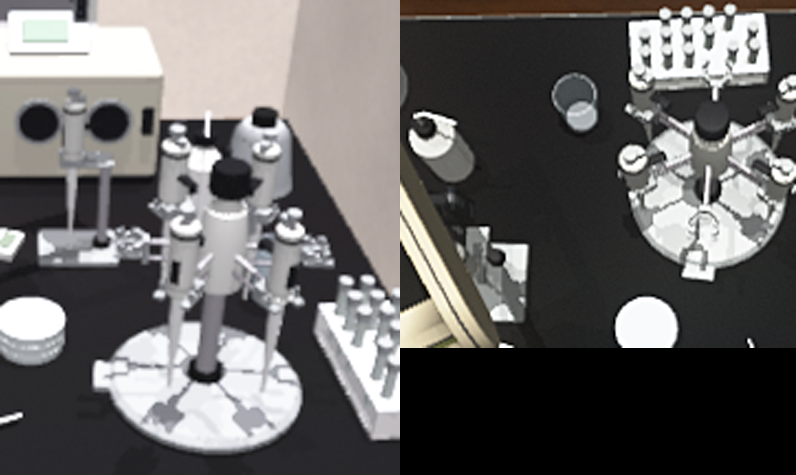

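Empty cup now faces the front: branch angle 174.1°, seat at about (526,-20), side crop (140,243), tab same side. Gripper is over the stand pipette; descend and grip.

```bash
python3 -m inch '[0.0015,0.0005,-0.04,0,0,0,0, 0,0,-0.04,0,0,0,0, 0,0,-0.04,0,0,0,0, 0,0,-0.03,0,0,0,0, 0,0,-0.011,0,0,0,0, 0,0,0,0,0,0,100, 0,0,0,0,0,0,255, 0,0,0,0,0,0,255, 0,0,0,0,0,0,255, 0,0,0,0,0,0,255]' 30
python3 - <<'E'
from h import *
im,d=snap('side');im2,_=snap('top')
A=cv2.resize(im[60:200,230:310],None,fx=4,fy=4,interpolation=2)
cv2.imwrite('pics/c6.png',A[:,:,::-1])
E
```

```text
time: 10.35
tool_pos: [485.6, 304.7, 191.3]
tcp_rot: [179.9, 0.2, 180.0]
ft_force: [0.8, -0.5, 6.2]
finger_gap: 31.2
```

View pics/c6.png

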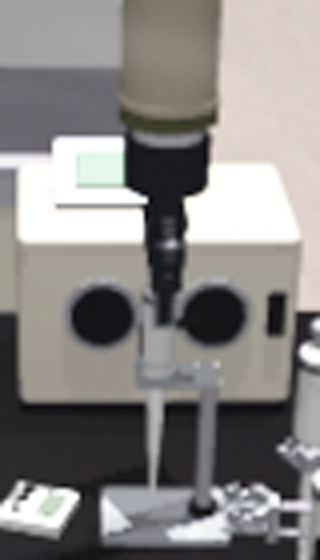

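```bash
python3 -m inch '[0,0,0.01,0,0,0,255, 0,0,0.01,0,0,0,255, 0,0,0.005,0,0,0,255, -0.02,0,0,0,0,0,255, -0.03,0,0,0,0,0,255, -0.03,0,0.01,0,0,0,255, -0.01,0,0.03,0,0,0,255, 0,0,0.03,0,0,-2,255, 0,0,0,0,0,-2,255, 0,0,0,0,0,-2,255]' 
python3 - <<'E'
from h import *
np.set_printoptions(precision=1,suppress=True)
s=r.sense();print(s['tool_pos'],s['tcp_rot'],s['ft_force'],s['wrist_torque'])
im,d=snap('side')
P=cloud('side',d);P[...,:2]+=np.array([635.3,-30.9])-np.array((636.1,-33.5))
m0=(abs(P[...,0]-s['tool_pos'][0])<60)&(abs(P[...,1]-s['tool_pos'][1])<50)
for lo in range(90,290,8):
    m=m0&(P[...,2]>=lo)&(P[...,2]<lo+8)
    if m.sum()>2: q=P[m];print(lo,m.sum(),q.min(0)[:2],q.max(0)[:2],'xmid %.1f'%((q[:,0].min()+q[:,0].max())/2))
cv2.imwrite('pics/c7.png',cv2.resize(im[60:220,210:300],None,fx=3.5,fy=3.5,interpolation=2)[:,:,::-1])
E
```

```text
time: 11.45
tool_pos: [394.8, 304.8, 286.0]
tcp_rot: [179.9, 0.2, 173.9]
ft_force: [0.4, -0.5, -2.1]
finger_gap: 31.5
[394.8 304.8 286. ] [179.9   0.2 173.9] [ 0.4 -0.5 -2.1] [-0.  0.  0.]
130 3 [390.3 305.1] [394.1 307.3] xmid 392.2
138 4 [390.3 305.1] [394.2 310.8] xmid 392.2
146 4 [390.4 308.2] [394.2 311.4] xmid 392.3
154 4 [390.4 304.9] [394.2 311.6] xmid 392.3
162 3 [390.4 302.4] [394.1 312.3] xmid 392.3
170 5 [390.5 305.1] [398.  311.8] xmid 394.2
178 5 [390.4 302. ] [397.8 305.3] xmid 394.1
186 5 [390.4 303. ] [397.9 309.3] xmid 394.2
194 8 [386.8 299. ] [397.9 309.3] xmid 392.4
202 6 [386.9 303.7] [397.9 307.4] xmid 392.4
210 8 [386.8 298.5] [397.9 310.3] xmid 392.4
218 8 [386.9 299. ] [397.8 307. ] xmid 392.3
226 9 [386.9 295.4] [397.8 305.2] xmid 392.4
234 7 [386.9 300.4] [397.8 306. ] xmid 392.4
242 9 [387.  297.2] [397.8 305.1] xmid 392.4
250 5 [387.  299.3] [397.9 306. ] xmid 392.4
258 17 [379.9 290.5] [405.1 315. ] xmid 392.5
266 10 [383.5 290.2] [405.  302.7] xmid 394.2
274 17 [379.9 291.5] [408.5 303.3] xmid 394.2
282 22 [376.5 286.1] [408.6 308.2] xmid 392.5
```

View pics/c7.png

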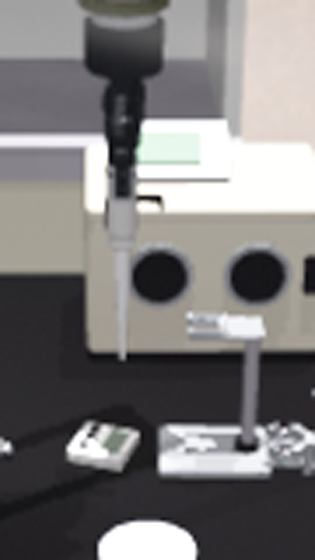

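The pipette is clear of the stand, upright, px (244,130), hook to the right (+x). Carry it to the front of the cup.

```bash
python3 -m inch '[0.003,-0.015,0,0,0,0,255, 0.007,-0.033,0,0,0,0,255, 0.007,-0.036,0,0,0,0,255, 0.007,-0.036,0,0,0,0,255, 0.007,-0.036,0,0,0,0,255, 0.007,-0.036,0,0,0,0,255, 0.007,-0.036,0,0,0,0,255, 0.007,-0.036,0,0,0,0,255, 0.007,-0.035,0,0,0,0,255, 0.0045,-0.018,-0.01,0,0,0,255]' ; python3 -m inch '[0,0,-0.005,0,0,0,255, 0,0,0,0,0,0,255, 0,0,0,0,0,0,255]'
cat > pip.py <<'E'
exec(open('seat.py').read().split("for n,k")[0])
s=r.sense();print(s['tool_pos'],s['tcp_rot'],s['ft_force'])
t=s['tool_pos']
for n,k in(('side',(636.1,-33.5)),('top',(634.5,-28.8))):
    im,d=snap(n);P=cloud(n,d);P[...,:2]+=ax-np.array(k)
    m0=(abs(P[...,0]-t[0])<50)&(abs(P[...,1]-t[1])<45)
    for lo in range(90,280,9):
        m=m0&(P[...,2]>=lo)&(P[...,2]<lo+9)
        if m.sum()>2: q=P[m];print(n,lo,m.sum(),q.min(0)[:2],q.max(0)[:2],'mid',(q.min(0)+q.max(0))[:2]/2)
E
python3 pip.py; python3 -c "
from h import *
A=np.load('side.npz')['im'][110:260,255:365];cv2.imwrite('pics/c8.png',cv2.resize(A,None,fx=4,fy=4,interpolation=2)[:,:,::-1])"
```

```text
time: 12.5
tool_pos: [458.2, -16.1, 275.1]
tcp_rot: [-179.9, 0.1, 173.9]
ft_force: [0.0, 0.9, -1.4]
finger_gap: 31.2
time: 12.8
tool_pos: [457.4, -12.2, 268.9]
tcp_rot: [180.0, -0.0, 174.0]
ft_force: [0.1, -0.8, -1.1]
finger_gap: 31.3
[457.4 -12.2 268.9] [180.  -0. 174.] [ 0.1 -0.8 -1.1]
side 108 3 [454.8  -9. ] [458.2  -4.2] mid [456.5  -6.6]
side 117 4 [454.2 -13.8] [457.9  -4.4] mid [456.1  -9.1]
side 126 5 [454.1 -11.3] [457.5  -8.9] mid [455.8 -10.1]
side 135 4 [453.8 -12.7] [457.3  -7.1] mid [455.6  -9.9]
side 144 5 [453.6 -12.3] [456.9 -10.7] mid [455.2 -11.5]
side 153 9 [450.4 -13.6] [459.9  -7.8] mid [455.1 -10.7]
side 162 8 [450.2 -14.4] [459.4  -9.4] mid [454.8 -11.9]
side 171 10 [449.8 -15.5] [459.   -7.8] mid [454.4 -11.7]
side 180 10 [449.3 -16.4] [458.8 -11.3] mid [454.1 -13.8]
side 189 12 [449.4 -17.6] [461.7 -10.3] mid [455.5 -14. ]
side 198 12 [449.  -15.6] [461.4  -9.5] mid [455.2 -12.5]
side 207 16 [448.7 -38.3] [507.2 -10.3] mid [478.  -24.3]
side 216 13 [448.6 -18. ] [460.6 -10.7] mid [454.6 -14.3]
side 225 12 [448.4 -18.2] [460.4 -10.3] mid [454.4 -14.3]
side 234 8 [448.2 -22.3] [459.9 -13.1] mid [454.1 -17.7]
side 243 29 [442. -24.] [468.8  -9.8] mid [455.4 -16.9]
side 252 21 [441.5 -25.3] [471.4  -7.7] mid [456.5 -16.5]
side 261 30 [438.6 -28.2] [471.  -10.6] mid [454.8 -19.4]
side 270 30 [438.4 -28.3] [470.5  -9.5] mid [454.4 -18.9]
side 279 35 [438.2 -29.6] [495.7 -11.4] mid [467.  -20.5]
top 162 3 [450.  -11.8] [451.2  -5.7] mid [450.6  -8.7]
top 243 3 [440.9 -11.2] [446.2   0. ] mid [443.5  -5.6]
top 261 5 [439.6 -25.2] [448.6   2.7] mid [444.1 -11.2]
top 270 8 [437.7 -22.3] [449.3   2.6] mid [443.5  -9.8]
top 279 6 [439.1 -22. ] [444.5  -0.2] mid [441.8 -11.1]
```

View pics/c8.png

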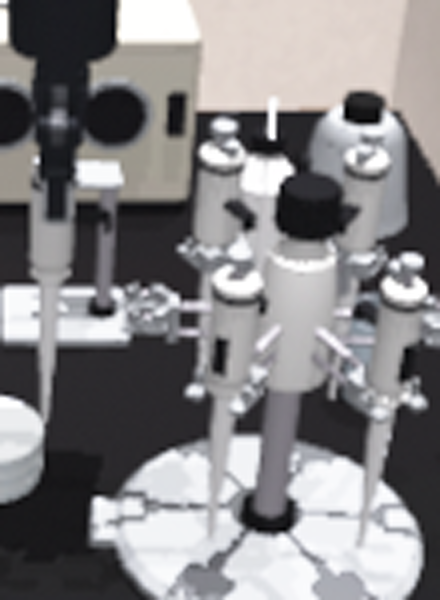

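```bash
python3 -m inch '[0.012,-0.0013,0,0,0,0,255, 0.015,-0.0016,0,0,0,0,255, 0.015,-0.0016,0,0,0,0,255, 0.015,-0.0016,0,0,0,0,255, 0.01,-0.0011,0,0,0,0,255, 0.004,-0.0004,0,0,0,0,255, 0,0,0,0,0,0,255, 0,0,0,0,0,0,255]' ; python3 - <<'E'
exec(open('pip.py').read().replace("range(90,280,9)","range(171,280,9)"))
E
```

```text
time: 13.7
tool_pos: [528.4, -20.1, 268.9]
tcp_rot: [180.0, -0.0, 174.0]
ft_force: [-0.1, -0.2, -1.4]
finger_gap: 31.1
[528.4 -20.1 268.9] [180.  -0. 174.] [-0.1 -0.2 -1.4]
side 171 9 [522.2 -24.6] [531.6 -18.9] mid [526.9 -21.8]
side 180 8 [521.7 -24. ] [530.8 -16.5] mid [526.2 -20.2]
side 189 19 [521.3 -27.7] [571.7 -19.2] mid [546.5 -23.4]
side 198 21 [543.5 -31.9] [574.6 -19.7] mid [559.  -25.8]
side 207 49 [505.9 -43.9] [549.3   0.6] mid [527.6 -21.6]
side 216 81 [512.4 -43.9] [573.4  -0. ] mid [542.9 -21.9]
side 225 37 [511.9 -40.9] [549.7  -0.9] mid [530.8 -20.9]
side 234 8 [519.1 -29.5] [533.3 -17.4] mid [526.2 -23.5]
side 243 29 [512.3 -33.3] [539.  -13.1] mid [525.6 -23.2]
side 252 22 [511.2 -33.2] [540.5 -23.1] mid [525.8 -28.1]
side 261 26 [510.7 -34.8] [540.3 -19.2] mid [525.5 -27. ]
side 270 29 [510.3 -35.6] [539.1 -19.2] mid [524.7 -27.4]
side 279 34 [510.  -35.7] [567. -18.] mid [538.5 -26.9]
top 180 3 [520.9 -22.1] [522. -13.] mid [521.5 -17.5]
top 198 3 [518.7 -21.9] [520.  -15.9] mid [519.3 -18.9]
top 207 16 [507.1 -39.4] [531.3   2.1] mid [519.2 -18.6]
top 216 35 [505.9 -39.4] [532.7   2.1] mid [519.3 -18.6]
top 225 21 [510.5 -39.4] [540.8  -1. ] mid [525.7 -20.2]
top 243 7 [513.  -29.8] [519.9  -6.9] mid [516.4 -18.4]
top 261 8 [509.5 -32.3] [521.   -4.1] mid [515.3 -18.2]
top 270 7 [508.6 -26.4] [521.8  -4.1] mid [515.2 -15.3]
top 279 11 [508.2 -34.7] [522.1  -4.2] mid [515.1 -19.4]
```

```bash
python3 -m inch '[0,0,-0.007,0,0,0,255, 0,0,-0.007,0,0,0,255, 0,0,-0.003,0,0,0,255, 0,0,0,0,0,0,255, 0,0,0,0,0,0,255]'; python3 -m inch '[0,0,-0.002,0,0,0,255, 0,0,-0.002,0,0,0,255, 0,0,0,0,0,0,255, 0,0,0,0,0,0,255]';  python3 -m inch '[0,0,-0.0015,0,0,0,255, 0,0,0,0,0,0,255, 0,0,0,0,0,0,255]'
```

```text
time: 14.3
tool_pos: [528.6, -20.3, 251.7]
tcp_rot: [180.0, -0.0, 174.0]
ft_force: [0.2, 0.3, -1.0]
finger_gap: 31.3
time: 14.7
tool_pos: [528.8, -20.4, 247.9]
tcp_rot: [-180.0, 0.0, 174.0]
ft_force: [-0.3, -0.7, -0.1]
finger_gap: 31.2
time: 15.0
tool_pos: [528.9, -20.4, 246.5]
tcp_rot: [-180.0, 0.0, 174.0]
ft_force: [0.6, -1.0, -0.2]
finger_gap: 31.2
```

```bash
for i in 1 2 ; do python3 -m inch '[0,0,-0.0015,0,0,0,255, 0,0,-0.0015,0,0,0,255, 0,0,0,0,0,0,255, 0,0,0,0,0,0,255]'; done
```

```text
time: 15.4
tool_pos: [528.9, -20.4, 243.5]
tcp_rot: [-180.0, 0.0, 174.0]
ft_force: [0.3, -2.5, 1.5]
finger_gap: 31.2
time: 15.8
tool_pos: [528.9, -20.3, 240.6]
tcp_rot: [-180.0, 0.0, 174.0]
ft_force: [1.2, -1.7, 4.6]
finger_gap: 31.1
```

```bash
for i in 1 2 ; do python3 -m inch '[0,0,-0.001,0,0,0,255, 0,0,-0.0005,0,0,0,255, 0,0,0,0,0,0,255, 0,0,0,0,0,0,255]'; done
```

```text
time: 16.2
tool_pos: [528.9, -20.3, 239.1]
tcp_rot: [-180.0, 0.0, 174.0]
ft_force: [0.1, -2.1, 2.3]
finger_gap: 31.1
time: 16.6
tool_pos: [528.8, -20.3, 237.3]
tcp_rot: [180.0, 0.0, 174.0]
ft_force: [-0.2, -1.0, 4.2]
finger_gap: 31.5
```

```bash
python3 -m inch '[0,0,-0.001,0,0,0,255, 0,0,-0.001,0,0,0,255, 0,0,0,0,0,0,255, 0,0,0,0,0,0,255]';python3 -m inch '[0,0,0.002,0,0,0,255, 0,0,0.002,0,0,0,255, 0,0,0,0,0,0,255, 0,0,0,0,0,0,255]';python3 -m inch '[0,0,0.001,0,0,0,255, 0,0,0.001,0,0,0,255, 0,0,0,0,0,0,255, 0,0,0,0,0,0,255]'
```

```text
time: 17.0
tool_pos: [528.9, -20.3, 235.6]
tcp_rot: [180.0, 0.0, 174.0]
ft_force: [0.2, -1.1, 5.1]
finger_gap: 31.6
time: 17.4
tool_pos: [528.7, -20.3, 239.0]
tcp_rot: [180.0, -0.0, 174.0]
ft_force: [0.7, -1.5, 1.6]
finger_gap: 31.3
time: 17.8
tool_pos: [528.6, -20.3, 241.0]
tcp_rot: [180.0, -0.0, 174.0]
ft_force: [1.8, -1.6, -0.7]
finger_gap: 31.1
```

```bash
python3 -m inch '[0,0,0,0,0,0,150, 0,0,0,0,0,0,80, 0,0,0,0,0,0,0, 0,0,0,0,0,0,0, 0,0,0,0,0,0,0, 0,0,0,0,0,0,0, 0,0,0.02,0,0,0,0, 0,0,0.04,0,0,0,0, 0,0,0.04,0,0,0,0, -0.03,0,0.03,0,0,0,0]'; python3 -m inch '[-0.04,0.03,0.02,0,0,0,0, -0.03,0.04,0,0,0,0,0, -0.02,0.045,0,0,0,0,0, 0,0.045,0,0,0,0,0, 0,0.045,0,0,0,0,0, 0,0.04,0,0,0,0,0, 0,0,0,0,0,0,0, 0,0,0,0,0,0,0]'
python3 - <<'E'
exec(open('seat.py').read())
for n,k in(('side',(636.1,-33.5)),('top',(634.5,-28.8))):
    P=cloud(n,np.load(n+'.npz')['d']);P[...,:2]+=ax-np.array(k)
    m0=(abs(P[...,0]-526)<24)&(abs(P[...,1]+20)<24)
    for lo in list(range(90,345,12)):
        m=m0&(P[...,2]>=lo)&(P[...,2]<lo+12)
        if m.sum()>2: q=P[m];print(n,lo,m.sum(),q.min(0),q.max(0),'mid',(q.min(0)+q.max(0))[:2]/2)
A=cv2.resize(a[120:270,265:385],None,fx=3.3,fy=3.3,interpolation=2);B=cv2.resize(b[70:200,225:315],None,fx=3.8,fy=3.8,interpolation=2)
H=max(A.shape[0],B.shape[0]);p=lambda x:cv2.copyMakeBorder(x,0,H-x.shape[0],0,0,0)
cv2.imwrite('pics/c9.png',np.hstack([p(A),p(B)])[:,:,::-1])
E
```

```text
time: 18.8
tool_pos: [499.9, -20.4, 372.5]
tcp_rot: [180.0, 0.0, 174.0]
ft_force: [-0.4, 0.3, 0.5]
finger_gap: 85.3
time: 19.6
tool_pos: [411.3, 223.3, 389.7]
tcp_rot: [-180.0, -0.0, 174.1]
ft_force: [1.1, -0.7, -0.4]
finger_gap: 85.3
side cup [285 182  15  12 144] min [506.6 -41.4 205.2] max [549.7   1.6 237.4] mid [528.2 -19.9 221.3] ang 180.4
side tops [308 140   7   5  27] min [581.   59.7 318.5] max [599.9  82.1 326.1] mid [590.5  70.9 322.3] ang 113.5
side tops [346 142   5   4  19] min [694.9  50.6 318.8] max [708.   68.4 325.9] mid [701.4  59.5 322.3] ang 53.5
side tops [290 154   6   5  23] min [516.8 -27.5 318.9] max [531.1 -10.8 325.3] mid [523.9 -19.1 322.1] ang 174.9
side tops [312 172   6   5  26] min [ 562.7 -128.1  318.8] max [ 576.2 -112.1  327.5] mid [ 569.5 -120.1  323.1] ang 234.7
side tops [355 174   6   5  25] min [ 674.1 -139.8  318.5] max [ 688.  -125.3  326.6] mid [ 681.1 -132.6  322.6] ang 293.8
top cup [260 156   6  12  32] min [509.6 -12.7 212.2] max [541.1   2.1 237.8] mid [525.4  -5.3 225. ] ang 166.0
top cup [267 157   8  12  40] min [506.7 -39.5 210. ]
[... 2295 characters left out ...]
1.  -19.1]
top 210 39 [506.7 -39.5 210. ] [532.5   2.1 222. ] mid [519.6 -18.7]
top 222 30 [510.7 -39.5 222. ] [541.1  -1.  233.5] mid [525.9 -20.2]
top 234 10 [509.2 -32.9 235.9] [522.7  -4.  243. ] mid [516.  -18.4]
top 246 12 [509.4 -32.6 248.6] [522.8  -4.1 257.1] mid [516.1 -18.3]
top 258 12 [508.5 -32.4 259.4] [522.5  -4.1 269.9] mid [515.5 -18.2]
top 270 14 [510.6 -32.  270.2] [521.1  -4.1 281.6] mid [515.9 -18.1]
top 282 10 [510.3 -31.8 282.2] [522.4  -4.2 292.9] mid [516.4 -18. ]
top 294 49 [509.3 -34.4 296.2] [541.9  -4.2 305.7] mid [525.6 -19.3]
top 306 34 [511.7 -34.2 306.2] [540.9  -4.3 317.9] mid [526.3 -19.2]
top 318 36 [516.3 -25.8 318. ] [537.  -12.3 330. ] mid [526.7 -19. ]
```

View pics/c9.png

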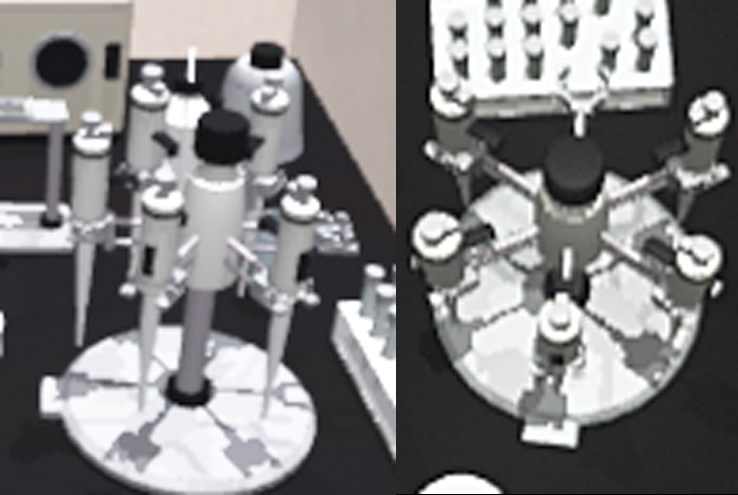

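The loose pipette hangs upright in the front cup at top (268,152). Its top reads the same height as the others', about 322 mm against 322–323, and its hook reaches +x toward the column. The gripper is clear, so I'm handing in.

```bash
python3 -c "
from bench import r
print(r.hand_in())"
```

```text
the job is handed in; nothing more can be done
None
```

I turned the carousel head by its knob about 87° until an empty branch faced the front. Then I lifted the large pipette out of the bench stand, hung it on that branch, pressed it home and let go. I handed in at about 20 s; no verdict was reported.

- **Snap:** the force rose to about 6 N of push, dropped as the collar snapped in, and reached about 6.5 N at most. With the force back near zero, the collar came out at about 215 mm, the height of the cup floor.
- **Final pictures:** the pipette hangs upright within a degree or two. Its axis is within about 2 mm of the estimated seat centre, the camera resolution. The branch stands at about 174° (tab at about 173–177°), and the hook end shows on the column side. Its top is level with the hung pipettes, which had not moved.
- **Not checked:** I did not measure the other bench items at the end. The arm and gripper passed well above them.

**What disagreed:**
- **Height reading:** the real fingertips sat about 28 mm above the reported TCP height. My first grip therefore closed on air above the knob; I worked out the offset from the pictures and corrected for it.
- **Cameras:** the two views differed by about 4 mm in y. I averaged them, and the grip on the knob agreed with that average.

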